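# Scrape the chips into the scrap bin and close it

### The arm

A 7-joint arm with a two-finger parallel gripper is mounted at the origin on the work surface. World frame = base frame: x ahead of the robot, y to its left, z up, the work surface at z = 0. Lengths are in m, angles in rad, forces in N, time in s.
With the tool pointing down it reaches from about 0.425 to 0.825 m from the base axis. Payload 3.6 kg.
Tool frame: the origin (TCP) lies on the centre line of the jaws, within the pads' length; the fingertips stand tip_extent ahead of it and the grasp point (between the pads) lies 11 mm behind it (tip_extent is the distance from the TCP to the fingertips, in m); z points along the fingers, y is the line along which they close (so a half turn about z gives the same grasp; the last joint's range is limited). The gripper opens to 85 mm and grips with 20 to 120 N. Pads are 22 mm wide; open, the fingers measure 114 mm over their backs; the gripper's body (76 mm by 85 mm) begins 54 mm behind the grasp point. The pads swing forward as they close: fully open they stand 13 mm farther back than shut.
Start: joints at [-1.236, 0.615, -0.013, 1.423, 0.008, 1.103, -0.04], TCP at [0.229, 0.608, 0.239] pointing down, gripper open.
Joint ranges: [-3.12, 3.12], [-0.3, 2.06], [-1.34, 1.32], [0.26, 2.42], [-1.36, 4.5], [0.01, 1.98], [-2.84, 2.84]. Speed limits (rad/s): [2.79, 2.79, 3.14, 3.14, 3.14, 3.14, 3.14].

### API

Orientations are given as a unit quaternion [w, x, y, z].
In Python, from cell import get_obs, camera, calibration, close_job, outline_of, mark_of, tip_extent gives the robot as it stands.
- The arm moves only by the tool drive_tool, never from a script. Its argument "rows" is one flat list of numbers, 5 for each row, row after row: the opening, from 0 (shut) to 1 (fully open), then the shift along the world's x, y, z each as a share of 400 mm, from -1 to 1, then the turn about the world's z as a share of pi/2 rad, from -1 to 1. In form: [hand, tx, ty, tz, turn, hand, tx, ty, tz, turn, ...]. A call has 1 to 10 rows; each row is the pose to reach, as a shift and turn from the pose commanded when the call began; what a row does not reach only later rows make up. A row lasts 1/10 s, in which the tool goes at most 50 mm and 8.59 degrees, less where a joint would pass 70% of its speed; a pose out of reach is approached as far as the arm can. A call with a number of a shift or a turn outside -1 to 1 is refused whole. A call with a gripper value outside its range is refused whole. The fingers move at their own pace and stop on an object; "squeeze" is the grip in N (left out, the last holds). Time passes only in rows, so rows that repeat a pose let the fingers close. It gives the time, the measured TCP pose, the force, the opening and the grip force at its end, in the units of the state.
- get_obs(): the state, without advancing time (a new reading comes with each control period).
- camera(name): name is "side" or "top"; returns the picture (480x640x3 uint8, red, green, blue); there is no depth.
- calibration(name): a dict with "fx", "fy", "cx", "cy" (pixels), "position" and "orientation" of the camera in the world. Camera axes: x right, y down, z forward; pixel columns grow to the right and rows downward; lengths in m; the calibration is good to about 2 mm. A picture is of the moment at which its call begins. calibration takes no time and is no camera call.
- close_job(): hands the job in; it is judged then, once.
Trained networks look in the newest picture that a camera, given by its name, has taken for a name from the list of things; names that differ only in an ending like _2 or _b are one class to them, and where a whole thing is asked for, a point or a joint stands for the part that bears it (a point fixed in the world has none). Each returns a list of dicts, best first, with "conf" (0 to 1); they miss things now and then, are a little off and sometimes report something else, mostly with a low value. They report only what shows in the picture. A call takes as long as a camera call.
- outline_of(camera, name): "mask" (480x640 bool, what is visible of it) and "rect" ([left, top, width, height] in pixels, round what is visible of it).
- mark_of(camera, name): "pixel" ([column, row] in pixels: a listed point, or the origin of a listed thing).
The state is a dict: "clock": time; "joints": joint angles; "qd": joint speeds; "joint_efforts": joint torques, N m; "tool_pos": TCP position; "tool_rot": TCP orientation; "wrist_force": force on the tool from outside, world axes, zero at the start; "wrist_torque": the same for the moment, N m; "finger_gap": opening from 0.0 (shut) to 1.0 (fully open); "grip_force": force on a finger pad.
Only numpy, scipy, OpenCV 4.12 (cv2) and the standard library are available. Lean on these libraries where they do the work, as an engineer would, in place of code of your own. Each camera call takes 0.05 s, during which the arm holds its last target. There are 200 camera calls.

### The job

Using the scraper block, and without touching the chips with the fingers, sweep all four metal chips off the steel plate into the scrap bin at its end, and stand the scraper upright back on the bench. Then set the red cover on the bin, without dropping it, so that it sits fully seated and level on the rim. Leave everything else on the bench where it is.

Things in the scene. Friction and masses are not known exactly. Their poses are not given: they have to be found in the camera images.
- station: Fixed block 160 x 280 x 60 mm (its x, y, z), origin centre of underside. From y -140 to +30 mm its top is a bare flat steel plate (blue sides) where four chips lie. From y +30 to +140 mm it is an open scrap bin with yellow walls and a dark floor, its rim flush with the plate, so chips slid along +y off the plate fall in. The plate's edge forms the bin's -y rim.
- mouth (a point): Centre of the bin's opening at rim height (station x 0, y +79 mm, z 60 mm); axes as station. Opening 132 mm in x by 98 mm in y, 52 mm deep; walls 14 mm thick at the sides, 12 mm at the +y end.
- cover: Loose red bin cover, 0.35 kg (varies), right side up on the bench; origin centre of underside. From below: dark plug 126 x 92 mm (x by y; lowest 4 mm 120 x 86), 10 mm deep; red flange 148 x 114 x 5 mm; upright black bar handle on the middle, 70 mm long in x, 16 mm thick in y, from 15 to 60 mm above the origin.
- cover_seat (a point): Centre of the flange's underside, 10 mm above the cover's origin; meets mouth when seated. The plug then lies in the opening with 3 mm to spare each side, cover x along station x (either way round), and the flange rests on the rim.
- scraper: Loose scraper block standing on the bench, about 0.2 kg, 70 mm high. Origin at the centre of its underside, z up. Black rubber foot 100 mm in x, 28 mm in y, 18 mm high; orange grip above it 92 mm in x, 24 mm thick in y, from 18 to 70 mm high. The long x side does the pushing.
- chip1: Loose metal chip lying on the station's plate, brass, 18 x 14 x 10 mm (z last), origin at the centre of its underside.
- chip2: Loose metal chip lying on the station's plate, copper, 16 x 16 x 9 mm (z last), origin at the centre of its underside.
- chip3: Loose metal chip lying on the station's plate, brass, 22 x 12 x 10 mm (z last), origin at the centre of its underside.
- chip4: Loose metal chip lying on the station's plate, copper, 14 x 12 x 9 mm (z last), origin at the centre of its underside.
- screw_tin: Bystander, not to be disturbed: open aluminium cup, 72 mm wide, 75 mm high; origin at its centre, on the bench.
- tape: Bystander, not to be disturbed: blue tape roll lying flat, 90 mm wide, 24 mm high; origin at its centre, on the bench.
- paint_tin: Bystander, not to be disturbed: green can, 84 mm wide, 100 mm high; origin at its centre, on the bench.
- glue: Bystander, not to be disturbed: yellow bottle, 56 mm wide, 160 mm high; origin at its centre, on the bench.
- wrench: Bystander, not to be disturbed: steel wrench lying flat on the robot's side of the station; origin on its underside.
- screwdriver: Bystander, not to be disturbed: screwdriver lying beyond the station; origin on its underside.
- hammer: Bystander, not to be disturbed: hammer with a wooden handle lying at the left (+y); origin on its underside.

How it is judged:
On the way, in this order (a step that is already met when the one before it is completed fails the run):
1. the scraper pushes a chip ((contact force between scraper and chip1 above 0.02 N or contact force between scraper and chip2 above 0.02 N or contact force between scraper and chip3 above 0.02 N or contact force between scraper and chip4 above 0.02 N)).
2. all four chips lie in the bin, below its rim (z of each of chip1, chip2, chip3, chip4 in the frame of mouth below -0.015 m and x of chip1 in the frame of mouth between -0.068 and 0.068 m and y of chip1 in the frame of mouth between -0.051 and 0.051 m and x of chip2 in the frame of mouth between -0.068 and 0.068 m and y of chip2 in the frame of mouth between -0.051 and 0.051 m and x of chip3 in the frame of mouth between -0.068 and 0.068 m and y of chip3 in the frame of mouth between -0.051 and 0.051 m and x of chip4 in the frame of mouth between -0.068 and 0.068 m and y of chip4 in the frame of mouth between -0.051 and 0.051 m), for 0.2 s.
3. the cover sits seated and level on the bin's rim (z of cover_seat in the frame of mouth between -0.003 and 0.003 m and horizontal distance between cover_seat and mouth below 0.007 m and angle between cover's own z axis and vertical below 0.025 rad and angle between the x axis of cover and the x axis of station, either way round below 0.1 rad), for 0.2 s.
At the end, for the whole second after the job is handed in: All four chips are in the bin, 15 mm or more below its rim; the cover is seated: flange within 3 mm of the rim, 7 mm of centred, level to 0.025 rad, square to 0.1 rad; the scraper stands upright (0.1 rad) on the bench; cover, scraper and chips at rest (all of step 2 and all of step 3 and angle between scraper's own z axis and vertical below 0.1 rad and height (world z) of scraper between -0.01 and 0.01 m and linear speed of each of cover, scraper, chip1, chip2, chip3, chip4 below 0.02 m/s); the robot touches nothing.
It fails at once if a bystander is moved more than 30 mm (distance of any of screw_tin, tape, paint_tin, glue, wrench, screwdriver, hammer from where it was at the start of the episode above 0.03 m).
It fails at once if the fingers touch a chip (contact force between the fingers and chip1 above 0.3 N or contact force between the fingers and chip2 above 0.3 N or contact force between the fingers and chip3 above 0.3 N or contact force between the fingers and chip4 above 0.3 N).
It fails at once if the cover is dropped (falls free faster than 0.5 m/s) (linear speed of cover above 0.5 m/s and contact force between the fingers and cover below 0.05 N).
It also fails if it takes over 61 s, if anything falls off the work surface, if the arm or the gripper's body presses on something with over 40 N, if the wrist force passes 120 N, or if a joint passes its speed limit or range.

## Working session

There is one attempt and no reset: what is moved stays moved. The work goes in short steps, Python scripts to look and compute and a tool call to move; the robot and the scene stay as the last step left them, time stands still between calls to the robot, and variables do not carry over. Pictures are saved under pics/ and viewed, at most 10 in all, crops included, and the job is handed in when it is done.

Besides the shell and the picture viewer there is one more tool, called after ">>>" as name(argument=value, ...) on one line, values as JSON. drive_tool: Moves the arm, as the interface text tells. Shift numbers are shares of 400 mm and turn numbers shares of pi/2 rad, none past 1 either way. Its arguments: {"type":"object","properties":{"rows":{"type":"array"},"squeeze":{"type":"number"}},"required":["rows"]}

```bash
mkdir -p pics; ls
cat > h.py <<'E'
import numpy as np, cv2
from cell import *
from scipy.spatial.transform import Rotation as R
def ray(cam,px):
    c=calibration(cam); q=c["orientation"]
    r=R.from_quat([q[1],q[2],q[3],q[0]])
    d=r.apply([(px[0]-c["cx"])/c["fx"],(px[1]-c["cy"])/c["fy"],1.0])
    return np.array(c["position"]),d
def at(cam,px,z):
    p,d=ray(cam,px); return p+d*(z-p[2])/d[2]
def proj(cam,P):
    c=calibration(cam); q=c["orientation"]
    r=R.from_quat([q[1],q[2],q[3],q[0]])
    v=r.inv().apply(np.atleast_2d(P)-np.array(c["position"]))
    return np.c_[c["fx"]*v[:,0]/v[:,2]+c["cx"],c["fy"]*v[:,1]/v[:,2]+c["cy"]]
def save(cam,name):
    im=camera(cam); cv2.imwrite(f"pics/{name}.png",im[:,:,::-1]); return im
E
python3 - <<'E'
from h import *
np.set_printoptions(precision=4,suppress=True)
save("top","top0"); save("side","side0")
for c in("top","side"): print(calibration(c))
o=get_obs(); print(o, tip_extent if not callable(tip_extent) else tip_extent())
for n,z in [("station",0),("mouth",.06),("cover",0),("cover_seat",.01),("scraper",0),("chip1",.06),("chip2",.06),("chip3",.06),("chip4",.06)]:
    for m in mark_of("top",n)[:2]: print(n,m["conf"],m["pixel"],at("top",m["pixel"],z))
E
```

```text
pics
{'fx': 576.358127145866, 'fy': 576.358127145866, 'cx': 323.7908823890987, 'cy': 237.2955090342265, 'position': array([0.4924, 0.0084, 1.7939]), 'orientation': array([-0.0142,  0.7115, -0.7022,  0.0239])}
{'fx': 620.2646219035348, 'fy': 620.2646219035348, 'cx': 315.1290266757825, 'cy': 243.52252670004032, 'position': array([-0.1709, -0.7664,  1.1487]), 'orientation': array([-0.3502,  0.8625, -0.3352,  0.1452])}
{'clock': 0.1, 'joints': array([-1.2365,  0.6158, -0.0127,  1.4248,  0.0081,  1.1034, -0.0404]), 'qd': array([ 0.0001, -0.001 ,  0.0006, -0.0049,  0.0012,  0.0001,  0.0002]), 'joint_efforts': array([  0.0013, -47.0384,   0.2604, -17.1572,   0.0102,   0.0059,
        -0.    ]), 'tool_pos': array([0.2292, 0.6075, 0.2383]), 'tool_rot': array([-0.0002,  0.1794,  0.9838, -0.0011]), 'wrist_force': array([ 0.4045,  0.3389, -0.2454]), 'wrist_torque': array([ 0.0167, -0.0553, -0.0072]), 'grip_force': 0.0, 'finger_gap': 1.002371586042465} 0.008
station 0.79 [323.5, 229.6] [ 0.6133 -0.0144  0.    ]
mouth 0.81 [295.6, 226.8] [0.6166 0.0706 0.06  ]
cover 0.95 [417.4, 259.1] [ 0.5252 -0.3084  0.    ]
cover 0.65 [218.4, 196.9] [0.7111 0.3149 0.    ]
cover_seat 0.73 [416.0, 263.0] [ 0.5129 -0.3023  0.01  ]
cover_seat 0.45 [344.5, 232.7] [ 0.6039 -0.0796  0.01  ]
scraper 0.58 [219.4, 261.1] [0.511  0.3073 0.    ]
chip1 0.62 [319.5, 242.6] [ 0.5699 -0.0021  0.06  ]
chip1 0.43 [343.0, 234.2] [ 0.5962 -0.0726  0.06  ]
chip2 0.62 [319.5, 242.6] [ 0.5699 -0.0021  0.06  ]
chip2 0.43 [343.0, 234.2] [ 0.5962 -0.0726  0.06  ]
chip3 0.62 [319.5, 242.6] [ 0.5699 -0.0021  0.06  ]
chip3 0.43 [343.0, 234.2] [ 0.5962 -0.0726  0.06  ]
chip4 0.62 [319.5, 242.6] [ 0.5699 -0.0021  0.06  ]
chip4 0.43 [343.0, 234.2] [ 0.5962 -0.0726  0.06  ]
```

Run:
```python
import cv2
t=cv2.imread("pics/top0.png")
cv2.imwrite("pics/topc.png",cv2.resize(t[130:400,140:500],(800,600),interpolation=cv2.INTER_CUBIC))
```

```text
(no output)
```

View pics/topc.png

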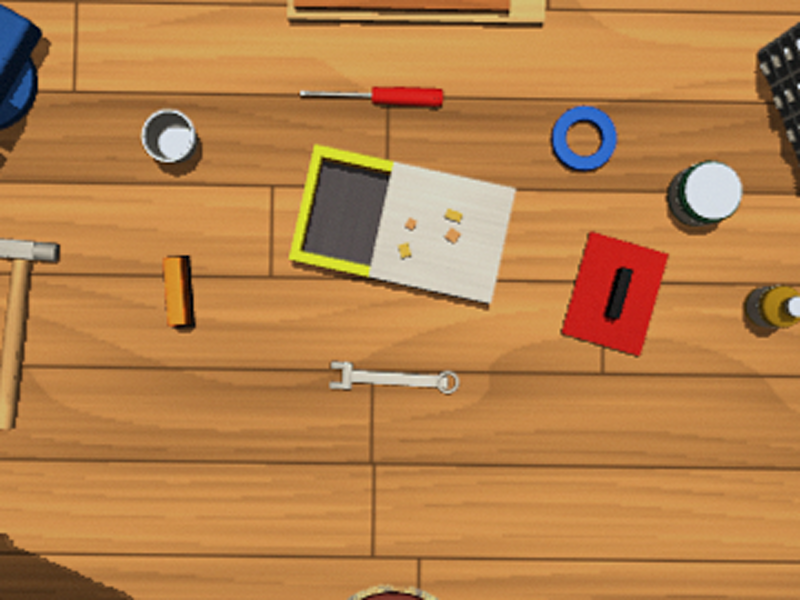

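View pics/side0.png

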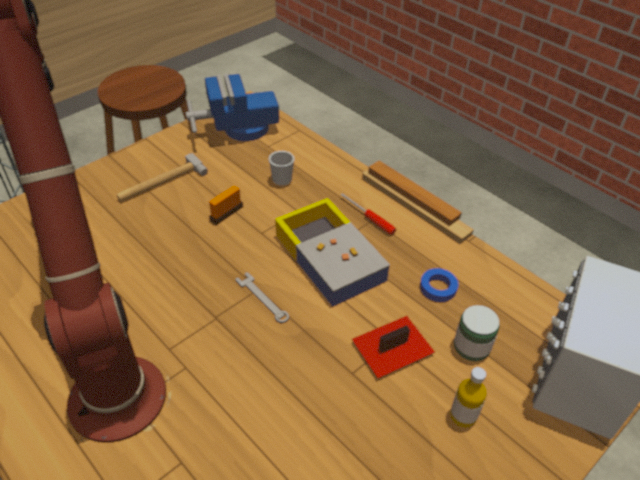

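The top view shows the station at crop (400,225), turned about 12°, with its bin towards the left. The four chips are at crop (404,251), (410,225), (453,215) and (452,236). The scraper is at (178,292) and the cover at (614,294) with its handle along the cover's long side. Next I'll fit the rectangles.

```bash
cat >> h.py <<'E'
def fitrect(cam,mask,z):
    "min-area rectangle of mask on the plane z: centre, sizes, angle (deg) of long side in the world"
    cs,_=cv2.findContours(mask.astype(np.uint8),cv2.RETR_EXTERNAL,cv2.CHAIN_APPROX_NONE)
    c=max(cs,key=cv2.contourArea)[:,0].astype(float)
    w=np.array([at(cam,p,z)[:2] for p in c])
    (cx,cy),(a,b),t=cv2.minAreaRect((w*1000).astype(np.float32))
    if b>a: a,b,t=b,a,t+90
    return np.array([cx,cy,a,b,(t+90)%180-90])
def hsv(im): return cv2.cvtColor(im,cv2.COLOR_RGB2HSV).astype(int)
def near(shape,px,r):
    m=np.zeros(shape[:2],np.uint8); cv2.circle(m,tuple(int(v) for v in px),r,1,-1); return m>0
E
python3 - <<'E'
from h import *
np.set_printoptions(precision=1,suppress=True)
for cam,pc,ps,pst in(("top",(416,262),(220,261),(322,231)),("side",(394,345),(226,205),(332,250))):
    im=cv2.imread(f"pics/{cam}0.png")[:,:,::-1].copy(); H=hsv(im); h,s,v=H[...,0],H[...,1],H[...,2]
    red=((h<6)|(h>174))&(s>170)&(v>90)&near(im.shape,pc,50)
    print(cam,"cover",fitrect(cam,cv2.morphologyEx(red.astype(np.uint8),cv2.MORPH_CLOSE,np.ones((9,9))),.015))
    blk=(v<60)&near(im.shape,pc,22); print(" handle",blk.sum(),fitrect(cam,blk,.06))
    org=(h>8)&(h<22)&(s>205)&(v>90)&near(im.shape,ps,22)
    print(" scraper",org.sum(),fitrect(cam,org,.07))
    for nm in("station","scraper","cover"):
        o=outline_of(cam,nm)[:1]
        for q in o: print("  net",nm,q["conf"],q["rect"],fitrect(cam,q["mask"],{"station":.06,"scraper":.07,"cover":.015}[nm]))
    wh=(s<60)&(v>150)&near(im.shape,pst,70); print(" plate",fitrect(cam,cv2.morphologyEx(wh.astype(np.uint8),cv2.MORPH_CLOSE,np.ones((9,9))),.06))
    ye=(h>24)&(h<33)&(s>200)&(v>150)&near(im.shape,pst,70)
    print(" yellow",fitrect(cam,ye,.06))
    print(" both",fitrect(cam,cv2.morphologyEx((wh|ye).astype(np.uint8),cv2.MORPH_CLOSE,np.ones((5,5))),.06))
    hull=cv2.convexHull(max(cv2.findContours(wh.astype(np.uint8),cv2.RETR_EXTERNAL,cv2.CHAIN_APPROX_NONE)[0],key=cv2.contourArea))
    ins=cv2.fillConvexPoly(np.zeros(im.shape[:2],np.uint8),hull,1); ins=cv2.erode(ins,np.ones((5,5)))
    n,_,st,ce=cv2.connectedComponentsWithStats(((ins>0)&(s>90)).astype(np.uint8))
    for i in range(1,n):
        if st[i,4]>8: print(" chip",st[i,4],ce[i],at(cam,ce[i],.07)*1000)
E
```

```text
top cover [ 516.8 -302.4  147.3  112.7  -15.6]
 handle 149 [ 516.3 -299.7   70.5   19.5  -15.7]
 scraper 96 [512.2 288.9  86.9   4.8   5.7]
  net station 0.7 [204.5, 182.5, 25.0, 25.2] [721.6 313.8  72.1  69.4  19.5]
  net scraper 0.97 [211.5, 245.4, 15.8, 31.2] [511.6 294.7  99.   36.2   5.1]
  net cover 0.68 [392.0, 232.2, 48.1, 61.0] [ 517.2 -301.8  149.6  114.9  -16. ]
 plate [596.3 -58.5 169.5 159.3  78.3]
 yellow [553.2  94.5 107.6  31.4  66.5]
 both [606.8  -6.1 277.3 159.3  78.7]
 chip 33 [343.7 226.4] [619.  -73.9  70. ]
 chip 19 [324.4 230.3] [606.7 -16.1  70. ]
 chip 28 [343.1 235.4] [591.9 -72.6  70. ]
 chip 30 [321.6 242.2] [570.7  -8.2  70. ]
side cover [ 512.9 -307.1  143.7  110.   -15.8]
 handle 362 [ 500.6 -315.1   80.1   31.8  -15.3]
 scraper 589 [494.2 273.4 120.7  63.8   6.1]
  net station 0.71 [273.7, 197.4, 115.3, 108.8] [588.1 -26.1 320.  187.4  78.3]
  net scraper 0.69 [211.7, 184.0, 34.1, 39.5] [487.2 262.1 133.   81.6   4. ]
  net cover 0.88 [349.7, 313.0, 86.7, 63.8] [ 514.  -307.9  155.8  121.9  -15.2]
 plate [594.8 -62.3 166.7 157.6  78.4]
 yellow [623.   76.7 161.9 107.5 -11.4]
 both [606.   -7.2 278.9 161.9  78.5]
 chip 27 [332.8 241. ] [601.8 -21.6  70. ]
 chip 44 [320.1 246.2] [566.4 -13.7  70. ]
 chip 48 [353.2 251.1] [614.4 -79.5  70. ]
 chip 40 [345.  256.5] [587.1 -78.9  70. ]
```

```bash
cat >> h.py <<'E'
from scipy.optimize import minimize
def boxes(bs,p):
    "corner sets of boxes (sx,sy,z0,z1) at pose p=(x,y,yaw) m,rad"
    out=[]
    for sx,sy,z0,z1 in bs:
        c=np.array([[i*sx/2,j*sy/2,z] for i in(-1,1) for j in(-1,1) for z in(z0,z1)])
        out.append(R.from_euler("z",p[2]).apply(c)+[p[0],p[1],0])
    return out
def sil(cam,bs,p):
    m=np.zeros((480*4,640*4),np.uint8)
    for c in boxes(bs,p): cv2.fillConvexPoly(m,cv2.convexHull(np.round((proj(cam,c)+.5)*4).astype(np.int32)),1)
    return cv2.resize(m.astype(np.float32),(640,480),interpolation=cv2.INTER_AREA)
def fit(masks,bs,p0):
    f=lambda q:sum(1-np.minimum(s,m).sum()/np.maximum(s,m).sum() for m,s in((m,sil(c,bs,[q[0]/1e3,q[1]/1e3,q[2]/50])) for c,m in masks.items()))
    q0=np.array([p0[0]*1e3,p0[1]*1e3,p0[2]*50])
    r=minimize(f,q0,method="Nelder-Mead",options=dict(initial_simplex=q0+np.vstack([np.zeros(3),np.eye(3)*6]),xatol=.1,maxiter=120))
    return np.array([r.x[0],r.x[1],np.degrees(r.x[2]/50)]),r.fun
SCR=[(.1,.028,0,.018),(.092,.024,.018,.07)]
COV=[(.148,.114,.01,.015),(.07,.016,.015,.06)]
STA=[(.16,.28,0,.06)]
E
python3 - <<'E'
from h import *
np.set_printoptions(precision=1,suppress=True)
camera("top");camera("side")
for nm,bs,p0 in(("scraper",SCR,(.508,.292,.095)),("cover",COV,(.517,-.303,-.275)),("station",STA,(.6065,-.0065,-.2))):
    M={}
    for c in("top","side"):
        for o in outline_of(c,nm)[:3]:
            m=o["mask"]; s=sil(c,bs,p0)>.5
            if (m&s).sum()>.5*(m|s).sum(): M[c]=m.astype(np.float32); break
    for k in M: print(nm,k,*fit({k:M[k]},bs,p0))
    if len(M)>1: print(nm,"both",*fit(M,bs,p0))
E
```

```text
scraper top [511.2 301.1   5.4] 0.07658344507217407
scraper side [508.9 294.9   7.1] 0.06321758031845093
scraper both [511.2 300.    6.6] 0.21436399221420288
cover top [ 516.4 -301.9  -15.6] 0.055774688720703125
cover side [ 516.3 -305.3  -16.5] 0.03945094347000122
cover both [ 516.6 -304.1  -15.8] 0.10957622528076172
station top [607.7  -4.7 -11.7] 0.02930694818496704
station side [606.5  -8.8 -12.1] 0.05621981620788574
station both [607.7  -5.8 -11.7] 0.0966675877571106
```

>>> drive_tool(rows=[1,0.702,-0.774,-0.1,0.297,1,0.702,-0.774,-0.1,0.297,1,0.702,-0.774,-0.1,0.297,1,0.702,-0.774,-0.1,0.297,1,0.702,-0.774,-0.1,0.297,1,0.702,-0.774,-0.1,0.297,1,0.702,-0.774,-0.1,0.297,1,0.702,-0.774,-0.1,0.297,1,0.702,-0.774,-0.1,0.297,1,0.702,-0.774,-0.1,0.297], squeeze=40)

```text
clock: 2.25
tool_pos: [0.5136, 0.2934, 0.1988]
tool_rot: [0.001, -0.048, 0.999, -0.002]
wrist_force: [-0.9, -0.1, 0.3]
finger_gap: 1.002
grip_force: 0.0
```

>>> drive_tool(rows=[1,0,0,-0.1,0,1,0,0,-0.2,0,1,0,0,-0.3,0,1,0,0,-0.36,0,1,0,0,-0.395,0,1,0,0,-0.395,0,1,0,0,-0.395,0])

```text
clock: 2.95
tool_pos: [0.5106, 0.2998, 0.0423]
tool_rot: [0.001, -0.053, 0.999, 0.001]
wrist_force: [0.4, -0.4, -0.6]
finger_gap: 1.002
grip_force: 0.0
```

Run:
```python
from h import *
im=save("side","side1"); cv2.imwrite("pics/side1c.png",cv2.resize(im[120:270,130:330,::-1],(800,600),interpolation=cv2.INTER_CUBIC)); print(get_obs()["tool_pos"])
```

```text
[0.51105733 0.29981572 0.04286232]
```

View pics/side1c.png

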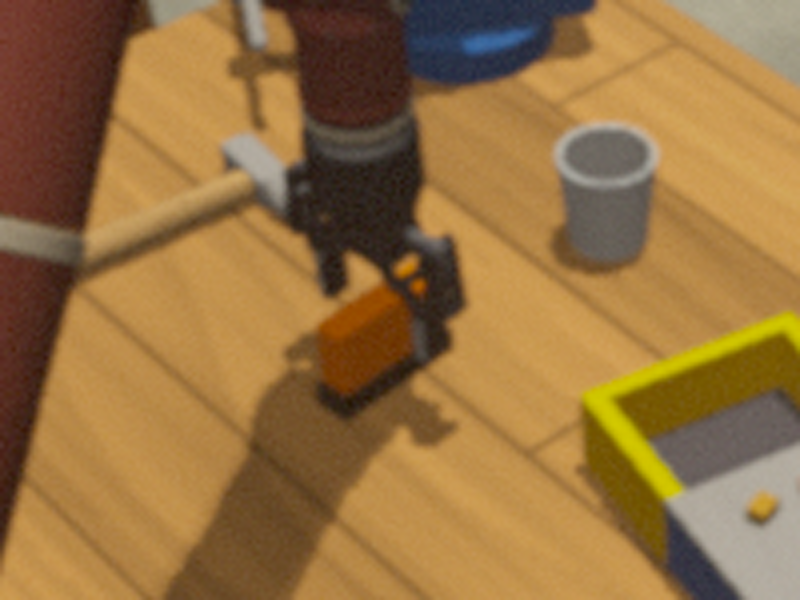

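The crop shows the jaws straddling the scraper: near finger at about (430,320), scraper middle at about (380,350). Closing now.

>>> drive_tool(rows=[0,0,0,0,0,0,0,0,0,0,0,0,0,0,0,0,0,0,0,0,0,0,0,0,0,0,0,0,0,0,0,0,0,0,0,0,0,0,0,0], squeeze=40)

```text
clock: 3.8
tool_pos: [0.5104, 0.2988, 0.0416]
tool_rot: [0.0, -0.053, 0.999, 0.0]
wrist_force: [-0.3, -0.0, 3.2]
finger_gap: 0.279
grip_force: 47.2
```

>>> drive_tool(rows=[0,0,0,0.1,0,0,0,0,0.2,0,0,0,-0.1,0.275,-0.1,0,0.05,-0.2,0.275,-0.199,0,0.1,-0.3,0.275,-0.199,0,0.169,-0.42,0.275,-0.199,0,0.169,-0.54,0.275,-0.199,0,0.169,-0.66,0.275,-0.199,0,0.169,-0.78,0.275,-0.199,0,0.169,-0.9,0.275,-0.199])

```text
clock: 4.8
tool_pos: [0.5766, -0.0638, 0.1503]
tool_rot: [-0.001, 0.103, 0.995, -0.0]
wrist_force: [0.7, -0.9, -1.4]
finger_gap: 0.271
grip_force: 46.6
```

>>> drive_tool(rows=[0,0,-0.1,0,0,0,0,-0.14,-0.05,0,0,0,-0.14,-0.08,0,0,0,-0.14,-0.08,0,0,0,-0.14,-0.08,0])

```text
clock: 5.3
tool_pos: [0.5777, -0.1148, 0.1187]
tool_rot: [-0.001, 0.102, 0.995, 0.001]
wrist_force: [0.6, 0.1, -2.6]
finger_gap: 0.279
grip_force: 46.6
```

Run:
```python
from h import *
o=get_obs(); q=o["tool_rot"]; print(o["tool_pos"],2*np.degrees(np.arctan2(q[2],q[1]))-90,o["wrist_force"])
im=save("top","top2"); cv2.imwrite("pics/top2c.png",cv2.resize(im[170:305,240:420,::-1],(800,600),interpolation=cv2.INTER_CUBIC))
```

```text
[ 0.57767996 -0.11475108  0.11872611] 78.33958051139439 [ 0.55060423  0.11999464 -2.61126347]
```

View pics/top2c.png

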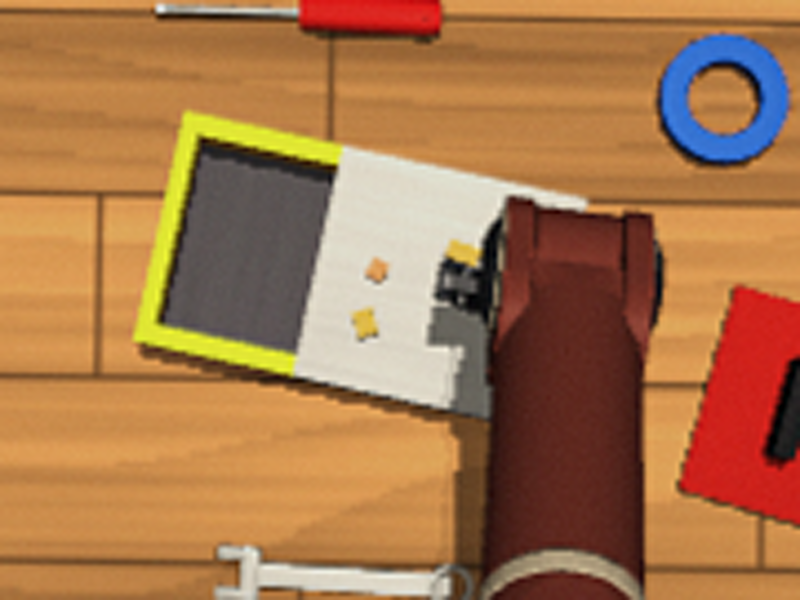

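The top view shows all four chips still in place and clear of the scraper. The tool's black finger is at crop (460,280), behind the rear chips.

>>> drive_tool(rows=[0,-0.0025,-0.0125,0,0,0,-0.0025,-0.0125,-0.02,0,0,-0.0025,-0.0125,-0.032,0,0,-0.0025,-0.0125,-0.038,0,0,-0.0025,-0.0125,-0.038,0,0,-0.0025,-0.0125,-0.038,0])

```text
clock: 5.95
tool_pos: [0.5769, -0.1224, 0.104]
tool_rot: [-0.0, 0.103, 0.995, 0.0]
wrist_force: [-1.0, 0.0, -2.9]
finger_gap: 0.274
grip_force: 46.6
```

Run:
```python
from h import *
o=get_obs(); print(o["tool_pos"],o["wrist_force"])
im=save("side","side3"); cv2.imwrite("pics/side3c.png",cv2.resize(im[180:315,260:440,::-1],(800,600),interpolation=cv2.INTER_CUBIC))
```

```text
[ 0.57688667 -0.12235345  0.10401567] [-0.96428427  0.0098304  -2.89741271]
```

View pics/side3c.png

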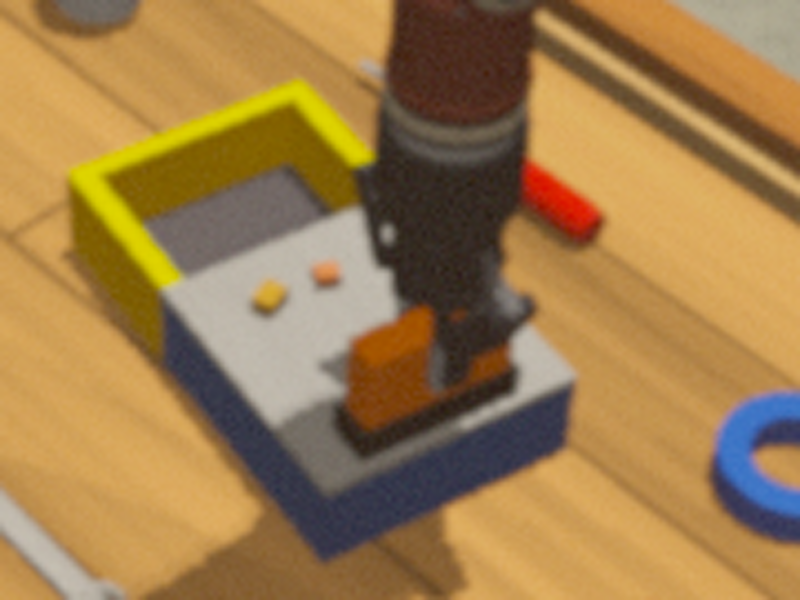

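The scraper is square on the plate's rear end (foot at crop (430,415)) and the chips are ahead of it. Sweeping now.

>>> drive_tool(rows=[0,0,0,-0.0035,0,0,0.005,0.024,-0.0035,0,0,0.01,0.048,-0.0035,0,0,0.015,0.073,-0.0035,0,0,0.02,0.097,-0.0035,0,0,0.025,0.121,-0.0035,0,0,0.03,0.146,-0.0035,0,0,0.035,0.17,-0.0035,0,0,0.04,0.194,-0.0035,0,0,0.045,0.218,-0.0035,0])

```text
clock: 7.0
tool_pos: [0.595, -0.0346, 0.1027]
tool_rot: [0.0, 0.103, 0.995, -0.0]
wrist_force: [0.1, -0.9, -2.0]
finger_gap: 0.272
grip_force: 46.6
```

>>> drive_tool(rows=[0,0.005,0.024,0,0,0,0.01,0.048,0,0,0,0.015,0.073,0,0,0,0.02,0.097,0,0,0,0.025,0.121,0,0,0,0.03,0.146,0,0,0,0.032,0.155,0,0,0,0.032,0.155,0,0,0,0.032,0.155,0,0])

```text
clock: 7.9
tool_pos: [0.6075, 0.0261, 0.1027]
tool_rot: [-0.0, 0.103, 0.995, -0.0]
wrist_force: [-0.4, 0.5, -1.4]
finger_gap: 0.278
grip_force: 46.6
```

Run:
```python
from h import *
o=get_obs(); print(o["tool_pos"],o["wrist_force"])
im=save("side","side4"); cv2.imwrite("pics/side4c.png",cv2.resize(im[180:315,260:440,::-1],(800,600),interpolation=cv2.INTER_CUBIC))
```

```text
[0.60754371 0.02614234 0.10266081] [-0.41562238  0.45663004 -1.40527487]
```

View pics/side4c.png

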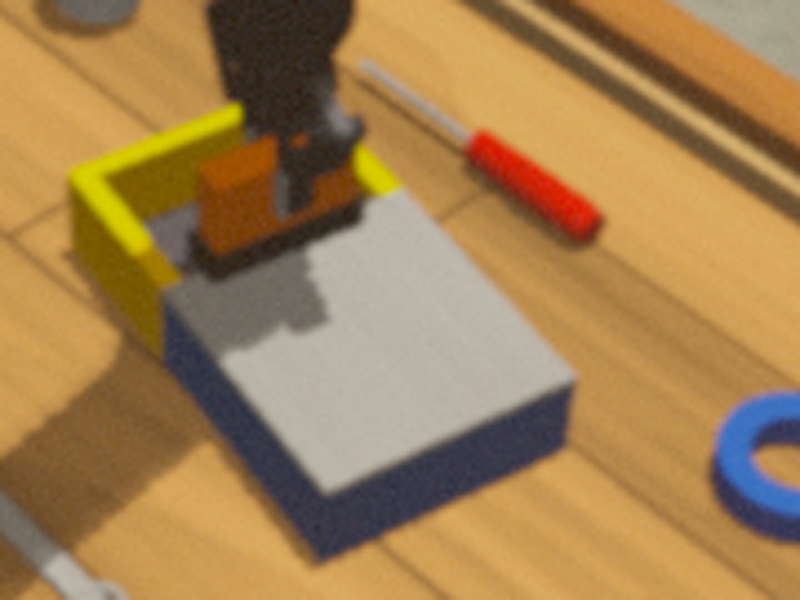

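The plate is bare and the scraper foot stands at the bin edge (crop (275,240)). I'll lift the scraper and put it back on the bench.

>>> drive_tool(rows=[0,0,0,0.06,0,0,0,0,0.14,0,0,-0.04,0.1,0.14,0.05,0,-0.08,0.22,0.14,0.1,0,-0.12,0.34,0.14,0.15,0,-0.17,0.46,0.14,0.2,0,-0.22,0.57,0.14,0.2,0,-0.244,0.66,0.1,0.2,0,-0.244,0.68,0.03,0.2,0,-0.244,0.68,-0.04,0.2])

```text
clock: 8.95
tool_pos: [0.5095, 0.302, 0.0867]
tool_rot: [0.001, -0.056, 0.998, 0.001]
wrist_force: [0.9, -0.7, -2.0]
finger_gap: 0.274
grip_force: 46.6
```

>>> drive_tool(rows=[0,0,0,-0.05,0,0,0,0,-0.085,0,0,0,0,-0.1,0,0,0,0,-0.107,0,0,0,0,-0.11,0,0,0,0,-0.11,0,0,0,0,-0.11,0])

```text
clock: 9.65
tool_pos: [0.5106, 0.299, 0.0435]
tool_rot: [0.001, -0.054, 0.999, 0.0]
wrist_force: [-0.3, 0.1, -2.8]
finger_gap: 0.277
grip_force: 46.6
```

>>> drive_tool(rows=[0,0,0,-0.002,0,0,0,0,-0.004,0,0,0,0,-0.004,0,0,0,0,-0.004,0])

```text
clock: 10.05
tool_pos: [0.5103, 0.2989, 0.0416]
tool_rot: [0.0, -0.054, 0.999, 0.0]
wrist_force: [-0.4, -0.1, 1.0]
finger_gap: 0.276
grip_force: 47.0
```

>>> drive_tool(rows=[0.5,0,0,0,0,1,0,0,0,0,1,0,0,0,0,1,0,0,0,0,1,0,0,0.1,0,1,0,0,0.22,0,1,0,0,0.34,0,1,0.0,-0.1,0.4,-0.06,1,0.0,-0.22,0.4,-0.12,1,0.0,-0.34,0.4,-0.18])

```text
clock: 11.05
tool_pos: [0.5104, 0.1619, 0.2025]
tool_rot: [0.001, 0.089, 0.996, 0.001]
wrist_force: [0.5, -0.1, 0.7]
finger_gap: 1.0
grip_force: 0.0
```

>>> drive_tool(rows=[1,0.015,-0.12,0,-0.065,1,0.015,-0.24,0,-0.065,1,0.015,-0.36,0,-0.065,1,0.015,-0.48,0,-0.065,1,0.015,-0.6,0,-0.065,1,0.015,-0.72,0,-0.065,1,0.015,-0.84,0,-0.065,1,0.015,-0.96,0,-0.065])

```text
clock: 11.85
tool_pos: [0.5157, -0.2231, 0.2012]
tool_rot: [0.0, 0.138, 0.99, 0.0]
wrist_force: [1.5, 0.1, 0.5]
finger_gap: 1.004
grip_force: 0.0
```

Run:
```python
from h import *
o=get_obs(); q=o["tool_rot"]; print(o["tool_pos"],2*np.degrees(np.arctan2(q[2],q[1]))-90)
a=save("top","top5")[170:320,190:390]; b=save("side","side5")[130:310,190:430]
cv2.imwrite("pics/c5.png",np.hstack([cv2.resize(a,(400,300)),cv2.resize(b,(400,300))])[:,:,::-1])
```

```text
[ 0.51573351 -0.22311315  0.20121109] 74.10794392523727
```

View pics/c5.png

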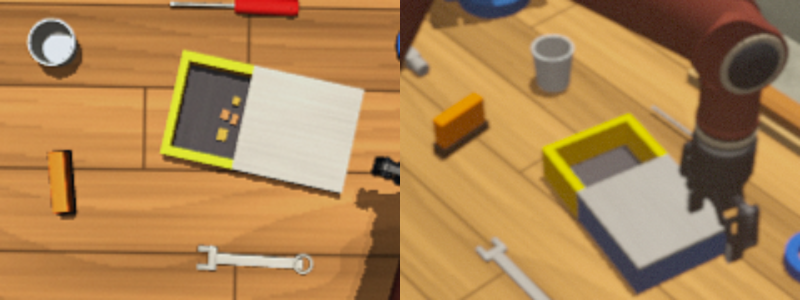

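The left half of the picture shows all four chips on the bin floor near (230,120) and the scraper standing at (62,182). On to the cover.

>>> drive_tool(rows=[1,0.002,-0.1,0,0,1,0.002,-0.201,0,0,1,0.002,-0.201,-0.08,0,1,0.002,-0.201,-0.18,0,1,0.002,-0.201,-0.27,0,1,0.002,-0.201,-0.34,0,1,0.002,-0.201,-0.38,0,1,0.002,-0.201,-0.4,0,1,0.002,-0.201,-0.4,0,1,0.002,-0.201,-0.4,0])

```text
clock: 12.95
tool_pos: [0.5175, -0.3019, 0.0419]
tool_rot: [0.001, 0.138, 0.99, -0.0]
wrist_force: [0.7, 0.2, -0.1]
finger_gap: 1.0
grip_force: 0.0
```

>>> drive_tool(rows=[0,0,0,0,0,0,0,0,0,0,0,0,0,0,0,0,0,0,0,0,0,0,0,0,0,0,0,0,0,0,0,0,0,0,0,0,0,0,0,0,0,0,0,0,0], squeeze=60)

```text
clock: 13.85
tool_pos: [0.517, -0.3019, 0.0416]
tool_rot: [0.0, 0.138, 0.99, -0.0]
wrist_force: [-0.2, 0.1, 4.6]
finger_gap: 0.176
grip_force: 60.8
```

>>> drive_tool(rows=[0,0,0,0.03,0,0,0,0,0.1,0,0,0,0,0.2,0,0,0,0,0.28,0,0,0,0.06,0.3,0.02,0,0.04,0.15,0.3,0.046,0,0.08,0.26,0.3,0.046,0,0.12,0.36,0.3,0.046,0,0.16,0.46,0.3,0.046,0,0.2,0.56,0.3,0.046])

```text
clock: 14.85
tool_pos: [0.5962, -0.0757, 0.1604]
tool_rot: [-0.001, 0.102, 0.995, 0.0]
wrist_force: [0.9, -0.5, -3.4]
finger_gap: 0.178
grip_force: 59.8
```

>>> drive_tool(rows=[0,0.02,0.1,0,0,0,0.04,0.2,0,0,0,0.055,0.28,0,0,0,0.065,0.34,0,0,0,0.065,0.37,0,0,0,0.065,0.37,-0.1,0,0,0.065,0.37,-0.13,0,0,0.065,0.37,-0.13,0,0,0.065,0.37,-0.13,0])

```text
clock: 15.75
tool_pos: [0.6231, 0.0688, 0.1094]
tool_rot: [0.0, 0.103, 0.995, -0.0]
wrist_force: [0.3, 0.4, -3.7]
finger_gap: 0.18
grip_force: 59.7
```

Run:
```python
from h import *
o=get_obs(); q=o["tool_rot"]; print(o["tool_pos"],2*np.degrees(np.arctan2(q[2],q[1]))-90)
a=save("top","top6")[160:310,220:420]; b=save("side","side6")[130:310,210:450]
cv2.imwrite("pics/c6.png",np.hstack([cv2.resize(a,(400,300)),cv2.resize(b,(400,300))])[:,:,::-1])
```

```text
[0.62305854 0.06879587 0.10944589] 78.12171617081364
```

View pics/c6.png

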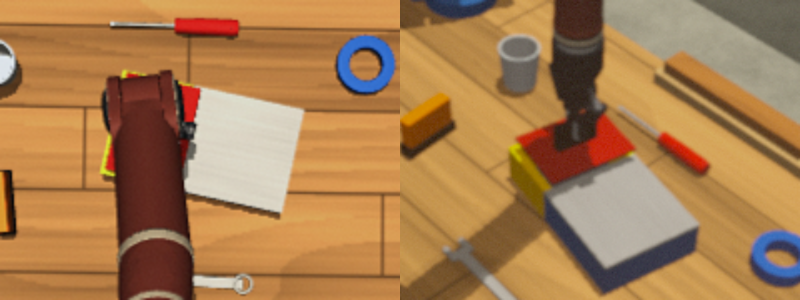

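Run:
```python
from h import *
np.set_printoptions(precision=2,suppress=True)
z=.0678
for cam,c0 in(("top",(298,222)),("side",(388,214))):
    im=cv2.imread(f"pics/{cam}6.png")[:,:,::-1].copy(); H=hsv(im); h,s,v=H[...,0],H[...,1],H[...,2]
    lim=near(im.shape,c0 if cam=="top" else (382,218),42)
    red=((h<6)|(h>174))&(s>190)&(v>125)&lim
    ign=((v<110)&~red); ign=cv2.dilate(cv2.morphologyEx(ign.astype(np.uint8),cv2.MORPH_OPEN,np.ones((2,2))),np.ones((3,3)))>0
    use=~ign
    bs=[(.148,.114,z+.01,z+.015)]
    def f(q):
        S=sil(cam,bs,[q[0]/1e3,q[1]/1e3,q[2]/50]); return (np.abs(S-red)*use).sum()/S.sum()
    best=None
    for d in(-4,4):
        q0=np.array([622+d,70-d,-.206*50])
        r=minimize(f,q0,method="Nelder-Mead",options=dict(initial_simplex=q0+np.vstack([np.zeros(3),np.eye(3)*5]),xatol=.05))
        print(cam,"cover",r.x[:2],np.degrees(r.x[2]/50),r.fun,red.sum())
    # station from picture 0 with the same kind of fit on its top face
    im=cv2.imread(f"pics/{cam}0.png")[:,:,::-1].copy(); H=hsv(im); h,s,v=H[...,0],H[...,1],H[...,2]
    lim=near(im.shape,(322,231) if cam=="top" else(332,250),70)
    m=(((s<60)&(v>150))|((h>24)&(h<33)&(s>200)&(v>(150 if cam=="top" else 140))))&lim
    m=cv2.morphologyEx(m.astype(np.uint8),cv2.MORPH_OPEN,np.ones((2,2)))
    c=max(cv2.findContours(cv2.morphologyEx(m,cv2.MORPH_CLOSE,np.ones((7,7))),cv2.RETR_EXTERNAL,cv2.CHAIN_APPROX_NONE)[0],key=cv2.contourArea)
    m=cv2.fillConvexPoly(np.zeros(m.shape,np.uint8),cv2.convexHull(c),1).astype(np.float32)
    p,e=fit({cam:m},[(.16,.28,.0595,.06)],(.607,-.006,-.205)); a=np.radians(p[2])
    print(cam,"station",p,e,"mouth",p[:2]+79*np.array([-np.sin(a),np.cos(a)]))
```

```text
top cover [621.8   67.15] -9.725586585796362 0.06540565192699432 160
top cover [622.77  67.35] -10.565738121655645 0.064322330057621 160
top station [603.46 -11.66 -11.28] 0.21660751104354858 mouth [618.91  65.82]
side cover [613.69  53.85] 5.6203695501110325 0.6344508528709412 256
side cover [613.62  54.11] 4.299015204895661 0.6343138813972473 256
side station [605.2  -11.12 -11.46] 0.021802127361297607 mouth [620.9  66.3]
```

Run:
```python
from h import *
np.set_printoptions(precision=2,suppress=True)
z=.0678
def rd(f): 
    im=cv2.imread(f)[:,:,::-1].copy(); H=hsv(im); return im,H[...,0],H[...,1],H[...,2]
for cam,c1,cs in(("top",(298,222),(322,231)),("side",(382,214),(332,250))):
    im,h,s,v=rd(f"pics/{cam}6.png")
    red=((h<6)|(h>174))&(s>190)&(v>80)
    print(cam,"hsv near cover",[(h[y,x],s[y,x],v[y,x]) for x,y in(((311,208),(311,225),(275,238)) if cam=="top" else((352,215),(388,225),(372,206)))])
    if cam=="side":
        n,l,st,_=cv2.connectedComponentsWithStats(red.astype(np.uint8)); red=l==l[225,388]
        print(st[l[225,388]])
        c=max(cv2.findContours(red.astype(np.uint8),cv2.RETR_EXTERNAL,cv2.CHAIN_APPROX_NONE)[0],key=cv2.contourArea)
        m=cv2.fillConvexPoly(np.zeros(red.shape,np.uint8),cv2.convexHull(c),1).astype(np.float32)
        print("cover side",*fit({cam:m},[(.148,.114,z+.01,z+.015)],(.622,.07,-.206)))
    # station top face: not wood, not blue: yellow|white|dark bin floor hull
    im,h,s,v=rd(f"pics/{cam}0.png")
    ye=(h>=24)&(h<=33)&(s>150)&(v>(120 if cam=="top" else 175)); wh=(s<70)&(v>135)
    m=(ye|wh)&near(im.shape,cs,70); m=cv2.morphologyEx(m.astype(np.uint8),cv2.MORPH_CLOSE,np.ones((3,3)))
    n,l,st,_=cv2.connectedComponentsWithStats(m); k=1+np.argmax(st[1:,4]); print(st[k])
    c=max(cv2.findContours((l==k).astype(np.uint8),cv2.RETR_EXTERNAL,cv2.CHAIN_APPROX_NONE)[0],key=cv2.contourArea)
    m=cv2.fillConvexPoly(np.zeros(m.shape,np.uint8),cv2.convexHull(c),1).astype(np.float32)
    p,e=fit({cam:m},[(.16,.28,.0595,.06)],(.607,-.006,-.205)); a=np.radians(p[2])
    print(cam,"station",p,e,"mouth",p[:2]+79*np.array([-np.sin(a),np.cos(a)]))
```

```text
top hsv near cover [(np.int64(1), np.int64(217), np.int64(129)), (np.int64(165), np.int64(13), np.int64(39)), (np.int64(0), np.int64(223), np.int64(210))]
[ 270  195  102   71 3433]
top station [608.02  -4.02 -11.62] 0.02080690860748291 mouth [623.94  73.36]
side hsv near cover [(np.int64(17), np.int64(158), np.int64(173)), (np.int64(5), np.int64(254), np.int64(217)), (np.int64(18), np.int64(146), np.int64(212))]
[365 210  30  24 201]
cover side [622.   70.  -11.8] 1.0
[ 275  198  114   92 3593]
side station [605.56  -7.47 -11.66] 0.021930038928985596 mouth [621.53  69.9 ]
```

```bash
cat > cov.py <<'E'
from h import *
def cover_fit(n,z):
    for cam,c1 in(("top",(296,222)),("side",(315,218))):
        im=cv2.imread(f"pics/{cam}{n}.png")[:,:,::-1].copy(); H=hsv(im); h,s,v=H[...,0],H[...,1],H[...,2]
        red=((h<7)|(h>174))&(s>190)&(v>110)&near(im.shape,c1,50)
        ign=(v<125)&~red; ign=cv2.dilate(cv2.morphologyEx(ign.astype(np.uint8),cv2.MORPH_OPEN,np.ones((2,2))),np.ones((3,3)))>0
        bs=[(.148,.114,z+.01,z+.015)]
        f=lambda q:(np.abs(sil(cam,bs,[q[0]/1e3,q[1]/1e3,q[2]/50])-red)*~ign).sum()/100
        for d in(-4,4):
            q0=np.array([622+d,70-d,-.206*50])
            r=minimize(f,q0,method="Nelder-Mead",options=dict(initial_simplex=q0+np.vstack([np.zeros(3),np.eye(3)*5]),xatol=.05))
            print(cam,"cover",r.x[:2].round(1),np.degrees(r.x[2]/50).round(1),round(r.fun,2),red.sum())
        if cam=="side":
            S=sil(cam,bs,[r.x[0]/1e3,r.x[1]/1e3,r.x[2]/50]); o=im.copy(); o[(S>.1)&(S<.9)]=[0,255,255]; cv2.imwrite("pics/ov.png",o[...,::-1])
E
python3 -c "
from cov import *
cover_fit(6,.0678)"
```

```text
top cover [622.5  67.8] -10.2 0.47 179
top cover [622.7  67.7] -10.1 0.49 179
side cover [620.9  65.1] -7.7 1.46 1084
side cover [618.7  62.5] -11.6 1.36 1084
```

>>> drive_tool(rows=[0,0.0035,0.0115,0,0,0,0.0035,0.0115,0,0,0,0.0035,0.0115,-0.01,0,0,0.0035,0.0115,-0.018,0,0,0.0035,0.0115,-0.025,0,0,0.0035,0.0115,-0.03,0,0,0.0035,0.0115,-0.03,0])

```text
clock: 16.55
tool_pos: [0.6239, 0.0748, 0.0965]
tool_rot: [-0.001, 0.102, 0.995, -0.0]
wrist_force: [-0.7, 0.1, -3.3]
finger_gap: 0.175
grip_force: 59.7
```

>>> drive_tool(rows=[0,0,0,-0.004,0,0,0,0,-0.007,0,0,0,0,-0.009,0,0,0,0,-0.011,0,0,0,0,-0.011,0,0,0,0,-0.011,0])

```text
clock: 17.15
tool_pos: [0.6242, 0.0749, 0.0927]
tool_rot: [-0.0, 0.102, 0.995, -0.0]
wrist_force: [0.0, -0.8, -4.1]
finger_gap: 0.175
grip_force: 59.7
```

>>> drive_tool(rows=[0,0,0,-0.002,0,0,0,0,-0.004,0,0,0,0,-0.004,0,0,0,0,-0.004,0])

```text
clock: 17.55
tool_pos: [0.6244, 0.0749, 0.0916]
tool_rot: [0.0, 0.102, 0.995, -0.0]
wrist_force: [-0.6, -0.0, 0.2]
finger_gap: 0.177
grip_force: 60.3
```

The cover touched down at the expected height of 91.6 mm and its weight has gone onto the rim. I'll release, then lift.

>>> drive_tool(rows=[0.4,0,0,0,0,1,0,0,0,0,1,0,0,0,0,1,0,0,0,0,1,0,0,0.1,0,1,0,0,0.2,0,1,-0.1,-0.1,0.3,0,1,-0.2,-0.2,0.35,0,1,-0.2,-0.32,0.35,0,1,-0.2,-0.44,0.35,0])

```text
clock: 18.55
tool_pos: [0.5448, -0.084, 0.2323]
tool_rot: [0.001, 0.101, 0.995, 0.0]
wrist_force: [1.8, 0.2, -0.2]
finger_gap: 0.998
grip_force: 0.0
```

>>> drive_tool(rows=[1,0,-0.1,0,0,1,0,-0.2,0,0,1,0,-0.2,0,0,1,0,-0.2,0,0])

```text
clock: 18.95
tool_pos: [0.5453, -0.165, 0.2302]
tool_rot: [-0.0, 0.104, 0.995, -0.0]
wrist_force: [0.3, 1.3, -0.4]
finger_gap: 1.0
grip_force: 0.0
```

Run:
```python
from cov import *
a=save("top","top7")[160:310,200:400]; b=save("side","side7")[170:290,210:370]
cv2.imwrite("pics/c7.png",np.hstack([cv2.resize(a,(400,300)),cv2.resize(b,(400,300))])[:,:,::-1])
cover_fit(7,.05)
for m in mark_of("top","cover_seat")[:1]: print(at("top",m["pixel"],.06))
print(get_obs()["wrist_force"],get_obs()["tool_pos"])
```

```text
top cover [626.3  74.3] -11.5 1.05 1646
top cover [625.6  75.1] -11.6 1.03 1646
side cover [628.3  72. ] -12.2 3.11 1169
side cover [626.1  70.7] -9.9 3.16 1169
[0.62718814 0.06981649 0.06      ]
[0.46635837 0.78170886 0.16489434] [ 0.54596401 -0.1616856   0.23019175]
```

View pics/c7.png

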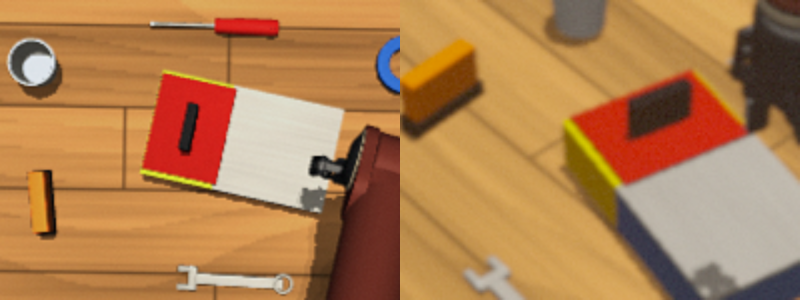

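The picture shows the cover flush on the bin with even yellow margins and its handle upright. The scraper is standing and the bystanders are where they were. Handing in.

```bash
python3 -c "
from cell import *
print(close_job())"
```

```text
the job is handed in; nothing more can be done
None
```

I handed the job in at about 19 s of the 61 s allowed, and the hand-in returned no verdict. In the last camera pictures, all four chips are in the bin, the cover sits flush on the rim, the scraper stands upright on the bench, and nothing else looks moved.

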